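# Fit the guide sleeve and hold a piston ready over the cylinder

## Robot

A 7-joint arm with a two-finger parallel gripper is mounted at the origin on the work surface. World frame = base frame: x ahead of the robot, y to its left, z up, the work surface at z = 0. Lengths are in mm, angles in rad, forces in N, time in s.
With the tool pointing down it reaches from about 400 to 875 mm from the base axis. Payload 4.4 kg.
Tool frame: the origin (TCP) lies midway between the tips of the shut fingers; the grasp point (between the pads) lies 19 mm behind it; z points along the fingers, y is the line along which they close (so a half turn about z gives the same grasp; the last joint's range is limited). The gripper opens to 85 mm and grips with 20 to 120 N. Pads are 22 mm wide; open, the fingers measure 114 mm over their backs; the gripper's body (76 mm by 85 mm) begins 54 mm behind the grasp point. The pads swing forward as they close: fully open they stand 13 mm farther back than shut.
Start: joints at [-1.364, 0.628, 0.038, 1.517, -0.027, 0.996, -0.02], TCP at [175.104, 625.984, 231.313] pointing down, gripper open.
Joint ranges: [-3.06, 3.06], [-0.37, 2.12], [-1.25, 1.32], [0.18, 2.47], [-1.1, 4.24], [0.23, 1.98], [-2.94, 2.94]. Speed limits (rad/s): [2.57, 2.57, 3.14, 3.14, 3.14, 3.14, 3.14].

## Interface

Orientations are given as [roll, pitch, yaw] about the fixed x, y, z axes, in that order (R = Rz(yaw) Ry(pitch) Rx(roll)).
In Python, from cell import ctrl gives the robot as it stands.
- The arm moves only by the shell command python3 -m crank 'ROWS' [OPENING]. ROWS is JSON, a list that holds one entry, the list of rows, each a list of 4 numbers: the shift along the tool's x, y, z normalised to -1 to 1, where 1 is 2.5 cm, then the turn about the tool's z normalised to -1 to 1, where 1 is 0.08 rad. In form: [[[dx, dy, dz, turn], ...]]. A call has 1 to 12 rows; each row shifts and turns the commanded pose from where the row before left it, along the tool's axes as they then stand; what a row does not reach is not made up. A row lasts 1/12 s, in which the tool goes at most 41.7 mm and 7.16 degrees, less where a joint would pass 70% of its speed; a pose out of reach is approached as far as the arm can. A call with a number of a shift or a turn outside -1 to 1 is refused whole. A call with a gripper value outside its range is refused whole. OPENING is the closure, from -1 (fully open) to 1 (shut), set as the call begins (- or left out, the last holds). The fingers move at their own pace and stop on an object; the grip force is fixed at half the most. Time passes only in rows, so rows that do not move let the fingers close. It gives the time, the measured TCP pose, the force, the opening and the grip force at its end, in the units of the state.
- ctrl.read_state(): the state, without advancing time (a new reading comes with each control period).
- ctrl.get_image(name): name is "scene" or "top" or "wrist"; returns a dict with "img" (400x640x3 uint8, red, green, blue), "intrinsics" (3x3 intrinsics, pixels), "dist" ([k1, k2, p1, p2, k3] as OpenCV has them; the pictures are not rectified), "extrinsics" (4x4, takes a point from camera to world coordinates). Camera axes: x right, y up, looking along -z (the intrinsics and any distortion apply to the point x, -y, -z); pixel columns grow to the right and rows downward; lengths in mm; the calibration is good to about 2 mm. A picture is of the moment at which its call begins. There is no depth.
- ctrl.finish_job(): hands the job in; it is judged then, once.
Trained networks look in the newest picture that a camera, given by its name, has taken for a name from the list of things; names that differ only in an ending like _2 or _b are one class to them, and where a whole thing is asked for, a point or a joint stands for the part that bears it (a point fixed in the world has none). Each returns a list of dicts, best first, with "confidence" (0 to 1); they miss things now and then, are a little off and sometimes report something else, mostly with a low value. They report only what shows in the picture. A call takes as long as a camera call. They do not tell look-alikes from the thing itself.
- ctrl.find_in(camera, target): "position" ([row, column] in pixels, amid what is visible of it).
- ctrl.trace(camera, target): "mask" (400x640 bool, what is visible of it) and "position" ([row, column] in pixels, amid what is visible of it).
- ctrl.place_of(camera, target): "position" ([row, column] in pixels: a listed point, or the origin of a listed thing).
The state is a dict: "clock": time; "qpos": joint angles; "qd": joint speeds; "tau": joint torques, N m; "eef_pos": TCP position; "tool_rot": TCP orientation; "force": force on the tool from outside, world axes, zero at the start; "torque": the same for the moment, N m; "width": finger opening in mm; "gripper_force": force on a finger pad.
Only numpy, scipy, OpenCV 4.12 (cv2) and the standard library are available. Lean on these libraries where they do the work, as an engineer would, in place of code of your own. Each camera call takes 0.05 s, during which the arm holds its last target. There are 200 camera calls.

## Task

Push the guide sleeve fully down onto the spigot that stands on the cylinder block, and let go of it. Then carry the small piston clear of the valves and studs and finish while still holding it, at rest about a centimetre above the sleeve's open top: centred on it, crown up, with its pin in line with the crankshaft, and never let it touch the sleeve, the block or the valve rack. Do not bump the valve rack, and leave the big piston, the wrench and the can where they are.

Things in the scene. Friction and masses are not known exactly. Their poses are not given: they have to be found in the camera images.
- block: Small engine cylinder block, fixed to the bench: grey crankcase 150 x 124 mm (its x by y), finned aluminium barrel 124 x 118 mm, flat deck 80 mm above the bench. Four vertical studs, 8 mm thick, rise 65 mm above the deck at x = +-44, y = +-44 mm. The crankshaft lies along its x axis; a steel stub, 20 mm thick, sticks out 32 mm low on the +x end. Origin: centre of the underside, z up.
- spigot_top (a point): Centre of the top of the spigot: a round steel collar, 50 mm outside, 42 mm bore, chamfered top edge, that stands 20 mm up from the middle of the block's deck. 100 mm above the bench; axes as the block's.
- sleeve: Loose aluminium guide sleeve: tube 60 mm outside, 55 mm high, open at both ends, standing right way up, about 0.16 kg. Its lower 24 mm is bored 52 mm to go over the spigot (1 mm clearance all round), above that 42 mm. Fully home, its lower rim stands on the deck, its top 135 mm above the bench. Origin: centre of the lower rim, z up.
- sleeve_top (a point): Centre of the sleeve's open top, 55 mm above its lower rim; axes as the sleeve's.
- piston: Small piston: loose aluminium cylinder, 40 mm diameter, 48 mm high, standing crown up, about 0.12 kg, three dark rings near the top. Its pin runs along its x axis (round pin ends on the skirt at +-x, 22 mm up); a bright straight ridge across the dark crown, 34 x 8 mm, 4 mm high, runs the same way. Origin: centre of its underside, z up.
- big_piston: Bystander: a bigger piston of the same form, 56 mm in diameter and 58 mm high, standing loose on the bench. Origin: centre of its underside.
- rack: Valve rack fixed to the bench: yellow bar 220 x 40 mm (its x by y), 30 mm high, with five steel valves standing in a row along x, heads up, 28 mm wide heads, tops 100 mm above the bench. It stands between the loose parts and the block. Origin: centre of its underside.
- wrench: Bystander: loose steel wrench, 150 mm long, lying flat on the bench. Origin: on its underside.
- can: Bystander: closed grey can, 52 mm in diameter and 70 mm high, standing on the bench. Origin: centre of its underside.
Not all that is in view belongs to the job. Leave any red look-alike of the sleeve alone.

How it is judged:
By the outcome, as a careful person would: the job done as asked, in the order asked, and still so for the second after the job is handed in, while the arm keeps its last pose, push and grip.
It also fails if it takes over 67 s, if anything falls off the work surface, if the arm or the gripper's body presses on something with over 40 N, if the wrist force passes 120 N, or if a joint passes its speed limit or range.

## Working session

There is one attempt and no reset: what is moved stays moved. The work goes in short steps, Python scripts to look and compute and a shell command to move; the robot and the scene stay as the last step left them, time stands still between calls to the robot, and variables do not carry over. Pictures are saved under pics/ and viewed, at most 10 in all, crops included, and the job is handed in when it is done.

```bash
ls; mkdir -p pics
cat > h.py <<'E'
import numpy as np, cv2
from cell import ctrl
from scipy.spatial.transform import Rotation as R
def ray(im,rc):
    K=np.array(im["intrinsics"],float);d=np.array(im["dist"],float);E=np.array(im["extrinsics"],float)
    p=cv2.undistortPoints(np.array([[[rc[1],rc[0]]]],float),K,d)[0,0]
    return E[:3,3],E[:3,:3]@np.array([p[0],-p[1],-1.0])
def at_z(im,rc,z):
    o,v=ray(im,rc); return o+v*(z-o[2])/v[2]
def proj(im,P):
    E=np.array(im["extrinsics"],float);c=(np.atleast_2d(P)-E[:3,3])@E[:3,:3]
    c=c*[1,-1,-1]
    q=cv2.projectPoints(c,np.zeros(3),np.zeros(3),np.array(im["intrinsics"],float),np.array(im["dist"],float))[0][:,0]
    return q[:,::-1]
def save(im,n,crop=None,k=1):
    a=im["img"]
    if crop: a=a[crop[0]:crop[1],crop[2]:crop[3]]
    a=cv2.resize(a,None,fx=k,fy=k,interpolation=cv2.INTER_CUBIC)
    cv2.imwrite("pics/"+n,a[:,:,::-1])
E
python3 - <<'E'
from h import *
s=ctrl.read_state();print({k:np.round(v,3).tolist() for k,v in s.items()})
Z=dict(block=0,spigot_top=100,sleeve=0,sleeve_top=55,piston=0,big_piston=0,rack=0,wrench=0,can=0)
ims={}
for c in("top","scene"):
    ims[c]=im=ctrl.get_image(c);save(im,c+"0.png")
    print(c,np.round(im["extrinsics"],2).tolist())
    for t,z in Z.items():
        for r in ctrl.place_of(c,t)[:3]:
            print(c,t,round(r["confidence"],2),np.round(r["position"]),np.round(at_z(im,r["position"],z)))
E
```

```text
pics
{'clock': 0.0, 'qpos': [-1.364, 0.629, 0.038, 1.518, -0.027, 0.996, -0.02], 'qd': [0.0, 0.002, -0.002, -0.0, 0.001, 0.0, -0.001], 'tau': [-0.0, -56.341, 1.226, -19.344, 0.011, 0.011, 0.0], 'eef_pos': [174.958, 625.361, 230.373], 'tool_rot': [-3.14, 0.0, 2.869], 'force': [-0.187, 0.367, 0.553], 'torque': [-0.034, -0.022, -0.014], 'gripper_force': 0.0, 'width': 85.331}
top [[0.0, 1.0, -0.07, 458.93], [-1.0, 0.0, 0.02, 21.89], [0.02, 0.07, 1.0, 1225.79], [0.0, 0.0, 0.0, 1.0]]
top block 0.95 [211. 249.] [514. 185.   0.]
top spigot_top 0.92 [210. 242.] [512. 190. 100.]
top sleeve 0.81 [283. 406.] [ 324. -231.    0.]
top sleeve 0.59 [191. 379.] [ 569. -160.    0.]
top sleeve 0.55 [232. 394.] [ 460. -199.    0.]
top sleeve_top 0.8 [237. 398.] [ 446. -198.   55.]
top sleeve_top 0.6 [282. 413.] [ 334. -237.   55.]
top sleeve_top 0.6 [192. 381.] [ 560. -156.   55.]
top piston 0.76 [176. 421.] [ 609. -273.    0.]
top piston 0.45 [127. 327.] [741. -21.   0.]
top big_piston 0.96 [231. 446.] [ 462. -337.    0.]
top rack 0.93 [218. 346.] [495. -72.   0.]
top wrench 0.67 [252. 182.] [406. 362.   0.]
top can 0.98 [126. 325.] [742. -15.   0.]
scene [[-0.51, -0.63, 0.59, 1159.82], [0.86, -0.35, 0.36, 359.65], [-0.02, 0.7, 0.72, 831.99], [0.0, 0.0, 0.0, 1.0]]
scene block 0.65 [245. 397.] [507. 187.   0.]
scene spigot_top 0.94 [218. 402.] [510. 187. 100.]
scene sleeve 0.86 [208. 268.] [ 561. -153.    0.]
scene sleeve 0.73 [148. 288.] [ 327. -244.    0.]
scene sleeve 0.64 [157. 314.] [ 324. -154.   -0.]
scene sleeve_top 0.92 [134. 283.] [ 338. -250.   55.]
scene sleeve_top 0.9 [141. 317.] [ 315. -149.   55.]
scene sleeve_top 0.75 [166. 276.] [ 463. -190.   55.]
scene piston 0.85 [201. 221.] [ 603. -276.    0.]
scene big_piston 0.92 [163. 230.] [ 469. -351.    0.]
scene rack 0.71 [202. 310.] [488. -71.   0.]
scene wrench 0.76 [243. 482.] [403. 361.   0.]
scene can 0.83 [284. 268.] [753. -20.   0.]
```

View pics/top0.png

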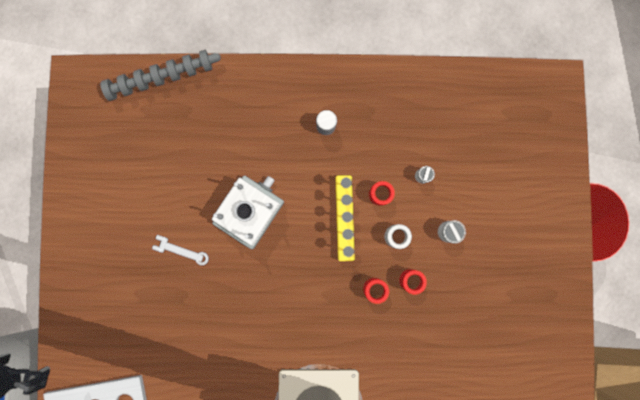

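View pics/scene0.png

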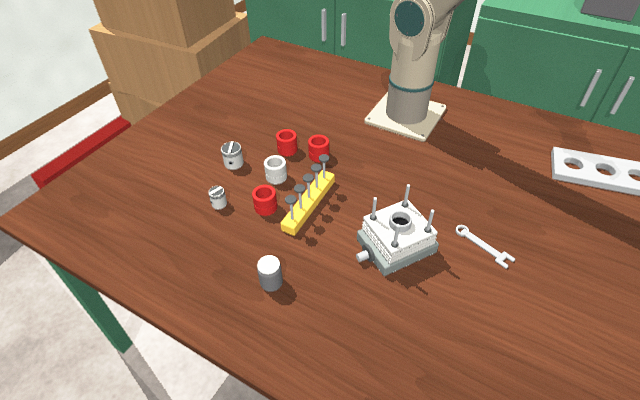

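Run:
```python
from h import *
from scipy.optimize import least_squares
ims={c:ctrl.get_image(c) for c in("top","scene")}
save(ims["top"],"crop1.png",(160,310,190,470),2.8)
for t,g,hs in(("sleeve",(450,-195),55),("piston",(605,-275),48),("big_piston",(465,-345),58),("can",(745,-18),70)):
  for c,im in ims.items():
    for r in ctrl.trace(c,t):
        rr,cc=np.nonzero(r["mask"]); 
        if len(rr)<20: continue
        col=im["img"][r["mask"]].mean(0)
        P=at_z(im,(rr.mean(),cc.mean()),hs/2)
        print(t,c,round(r["confidence"],2),len(rr),np.round(P[:2]),col.round())
for c,im in ims.items():
    hsv=cv2.cvtColor(im["img"],cv2.COLOR_RGB2HSV)
    m=cv2.inRange(hsv,(20,130,100),(35,255,255)); rr,cc=np.nonzero(m)
    q=np.array([at_z(im,p,30)[:2] for p in zip(rr,cc)]); 
    print(c,"rack",len(rr),cv2.minAreaRect(q.astype(np.float32)))
    for r in ctrl.place_of(c,"spigot_top")[:1]: print("spig",at_z(im,r["position"],100))
```

```text
sleeve top 0.89 296 [ 561. -158.] [205.  60.  54.]
sleeve top 0.66 277 [ 450. -201.] [206. 203. 199.]
sleeve top 0.62 331 [ 312. -146.] [203.  60.  54.]
sleeve top 0.55 394 [ 333. -241.] [197.  59.  53.]
sleeve scene 0.92 605 [ 560. -162.] [200.  53.  50.]
sleeve scene 0.77 467 [ 305. -153.] [199.  55.  51.]
sleeve scene 0.68 536 [ 449. -204.] [201. 200. 195.]
sleeve scene 0.57 417 [ 334. -243.] [199.  51.  49.]
piston top 0.83 250 [ 610. -275.] [165. 163. 160.]
piston scene 0.66 331 [ 611. -277.] [174. 172. 168.]
big_piston top 0.85 488 [ 460. -343.] [159. 158. 155.]
big_piston scene 0.69 535 [ 460. -347.] [165. 161. 156.]
big_piston scene 0.6 4207 [506. 181.] [196. 197. 194.]
big_piston scene 0.38 514 [432. 367.] [227. 226. 224.]
can top 0.83 412 [745. -15.] [204. 201. 197.]
can scene 0.9 722 [745. -18.] [177. 176. 176.]
top rack 963 ((496.2239074707031, -65.26964569091797), (222.75686645507812, 45.41294479370117), 1.8481746912002563)
spig [513.64903717 185.70514579 100.        ]
scene rack 729 ((507.75335693359375, -59.719573974609375), (238.91622924804688, 51.42911148071289), 1.819832444190979)
spig [516.43558634 192.0337923  100.        ]
```

View pics/crop1.png

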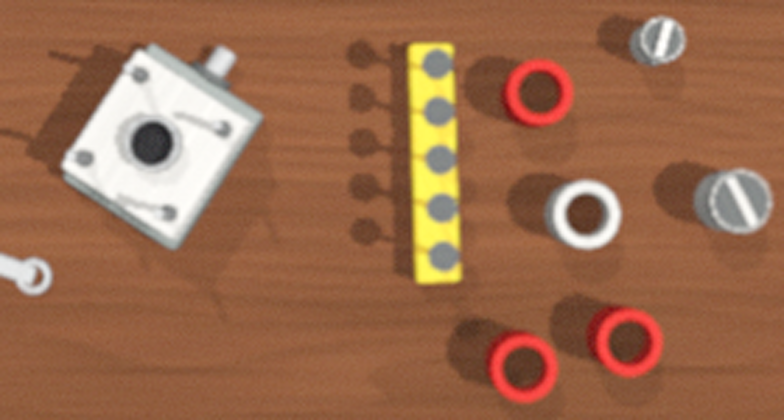

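Candidates (top picture): the aluminium sleeve is at (row 237, col 399). The red look-alikes are at (193,382), (291,376) and (282,414). The crop shows that only the white/aluminium ring fits the description, at world position of about (450,-202). The small piston is at (175,425), and the block's stub points to its upper right, giving a yaw of about -0.59. I'll move over the block first to look at it with the wrist camera.

```bash
python3 -m crank '[[[0,0,-1,1],[0,0,-1,1],[0,0,-1,1],[0,0,-1,1],[-1,-0.36,0,0],[-1,-0.36,0,0],[-1,-0.36,0,0],[-1,-0.36,0,0],[-1,-0.36,0,0],[-1,-0.36,0,0],[-1,-0.36,0,0],[-1,-0.36,0,0]]]' -1
python3 -m crank '[[[-1,-0.36,0,0],[-1,-0.36,0,0],[-1,-0.36,0,0],[-1,-0.36,0,0],[-1,-0.36,0,0],[-1,-0.36,0,0],[-1,-0.36,0,0],[-1,-0.36,0,0],[-1,-0.36,0,0],[-1,-0.36,0,0],[-1,-0.36,0,0],[-1,-0.36,0,0]]]'
python3 -m crank '[[[0,0,0,0],[0,0,0,0],[0,0,0,0]]]'
cat >> h.py <<'E'
def go(x,y,z=None,yaw=None):
    "units of tool-axis shift to reach a TCP pose, at the present yaw"
    s=ctrl.read_state();Rm=R.from_euler("xyz",s["tool_rot"]).as_matrix();p=np.array(s["eef_pos"])
    d=np.array([x,y,p[2] if z is None else z])-p
    print("tcp",p.round(1),"rot",np.round(s["tool_rot"],3),"t",round(s["clock"],2),"w",round(s["width"],1),"F",np.round(s["force"],1))
    print("units",(Rm.T@d/25).round(2),"turn",None if yaw is None else round(-((yaw-s["tool_rot"][2]+np.pi)%(2*np.pi)-np.pi)/.08,2))
E
python3 - <<'E'
from h import *
s=ctrl.read_state();print(np.round(s["qpos"],2),np.round(s["eef_pos"],1),np.round(s["tool_rot"],3))
im=ctrl.get_image("wrist");save(im,"w1.png");print(np.round(im["extrinsics"],2).tolist())
for t,z in(("spigot_top",100),("block",0)):
    for r in ctrl.place_of("wrist",t)[:2]: print(t,r["confidence"],r["position"],at_z(im,r["position"],z).round(1))
E
```

```text
clock: 2.6
eef_pos: [301.4, 453.4, 331.5]
tool_rot: [3.141, -0.0, 2.549]
force: [0.7, 0.1, 0.5]
width: 85.1
gripper_force: 0.0
clock: 3.6
eef_pos: [489.8, 196.3, 331.5]
tool_rot: [3.141, 0.0, 2.549]
force: [0.4, 0.4, -0.3]
width: 85.7
gripper_force: 0.0
clock: 3.85
eef_pos: [488.8, 198.0, 331.2]
tool_rot: [3.141, -0.001, 2.549]
force: [-0.3, -0.7, -0.5]
width: 85.0
gripper_force: 0.0
[-0.63  0.36  0.26  1.72 -0.1   1.08  0.65] [488.8 198.  331.2] [ 3.141e+00 -1.000e-03  2.549e+00]
[[0.56, -0.79, -0.25, 424.86], [0.83, 0.53, 0.17, 240.25], [0.0, -0.3, 0.95, 475.12], [0.0, 0.0, 0.0, 1.0]]
spigot_top 0.75 [185.6, 321.9] [513.1 184.8 100. ]
block 0.9 [167.1, 319.1] [508.  183.7   0. ]
```

View pics/w1.png

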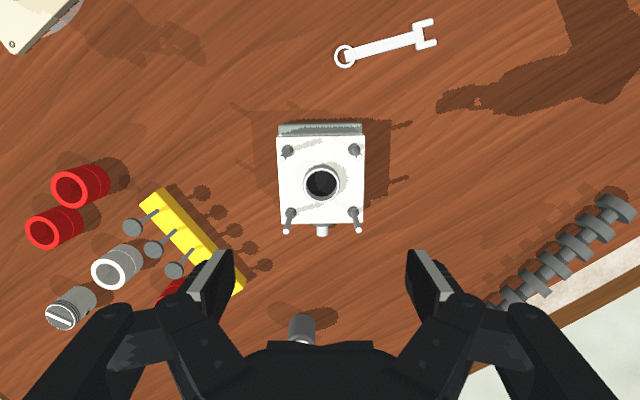

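Run:
```python
from h import *
im=ctrl.get_image("wrist")
g=cv2.cvtColor(im["img"],cv2.COLOR_RGB2GRAY)
# bore: dark blob near spigot
m=(g[165:205,300:345]<75).astype(np.uint8)
n,l,st,ce=cv2.connectedComponentsWithStats(m)
for i in range(1,n):
    if st[i,4]>60: print("bore",ce[i][::-1]+[165,300],st[i],at_z(im,ce[i][::-1]+[165,300],100),at_z(im,ce[i][::-1]+[165,300],90))
a=cv2.resize(im["img"][110:250,260:385],None,fx=4.5,fy=4.5,interpolation=cv2.INTER_CUBIC)
x,y,w=513,185,-0.59
def T(p): 
    c,s=np.cos(w),np.sin(w);p=np.array(p,float)
    return np.c_[x+c*p[:,0]-s*p[:,1],y+s*p[:,0]+c*p[:,1],p[:,2]]
th=np.linspace(0,2*np.pi,60)
sets=[(T([[i*44,j*44,145] for i in(1,-1) for j in(1,-1)]),(255,0,0)),(T(np.c_[25*np.cos(th),25*np.sin(th),0*th+98]),(0,200,0)),(T(np.c_[21*np.cos(th),21*np.sin(th),0*th+100]),(255,255,0)),(T([[i*62,j*59,80] for i in(1,-1) for j in(1,-1)]),(0,0,255))]
for P,c in sets:
    for r,q in proj(im,P):
        cv2.circle(a,(int((q-260+.5)*4.5),int((r-110+.5)*4.5)),2,c,-1)
cv2.imwrite("pics/w1o.png",a[:,:,::-1])
```

```text
bore [183.85961872 320.60138648] [  6   7  30  25 577] [509.92528414 185.40611423 100.        ] [512.2035195  183.92925895  90.        ]
```

View pics/w1o.png

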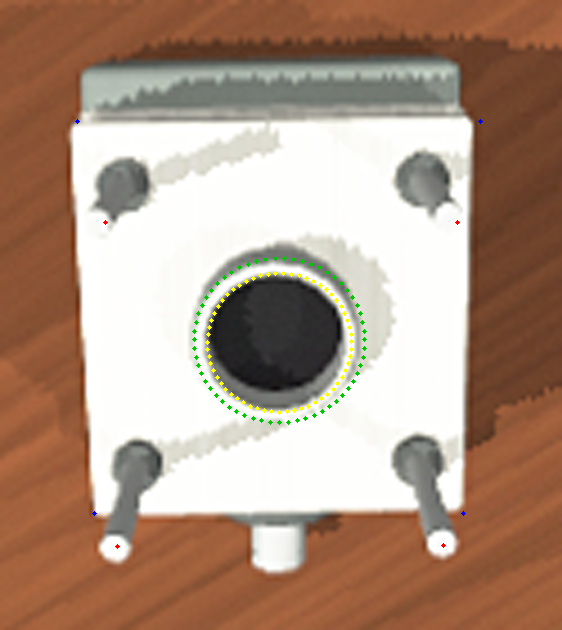

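The overlay at pose (513, 185, -0.59) fits the studs, deck and bore. The seen stud tops are about 1 px left and slightly turned, so I refine to (512.4, 184.2) with yaw about -0.58. Next I go over the sleeve.

```bash
python3 -m crank '[[[-0.44,-0.94,0,0],[-0.44,-0.94,0,0],[-0.44,-0.94,0,0],[-0.44,-0.94,0,0],[-0.44,-0.94,0,0],[-0.44,-0.94,0,0],[-0.44,-0.94,0,0],[-0.44,-0.94,0,0],[-0.44,-0.94,0,0],[-0.44,-0.94,0,0],[-0.44,-0.94,0,0],[-0.44,-0.94,0,0]]]'
python3 -m crank '[[[-0.44,-0.94,0,0],[-0.44,-0.94,0,0],[-0.44,-0.94,0,0],[0,0,0,0],[0,0,0,0],[0,0,0,0]]]'
cat >> h.py <<'E'
def overlay(im,name,crop,k,sets):
    a=cv2.resize(im["img"][crop[0]:crop[1],crop[2]:crop[3]],None,fx=k,fy=k,interpolation=cv2.INTER_CUBIC)
    for P,c in sets:
        for r,q in proj(im,P): cv2.circle(a,(int((q-crop[2]+.5)*k),int((r-crop[0]+.5)*k)),2,c,-1)
    cv2.imwrite("pics/"+name,a[:,:,::-1])
th=np.linspace(0,2*np.pi,60)
def ring(x,y,r,z): return np.c_[x+r*np.cos(th),y+r*np.sin(th),0*th+z]
E
python3 - <<'E'
from h import *
print(np.round(ctrl.read_state()["qpos"],2))
im=ctrl.get_image("wrist")
for t,z in(("sleeve_top",55),("sleeve",0),("piston",0)):
    for r in ctrl.place_of("wrist",t)[:4]: print(t,round(r["confidence"],2),np.round(r["position"]),at_z(im,r["position"],z).round(1))
x,y=450,-202
overlay(im,"w2.png",(80,300,220,420),2.6,[(ring(x,y,30,55),(0,200,0)),(ring(x,y,21,55),(255,255,0)),(ring(x,y,30,0),(0,0,255))])
go(450,-202)
E
```

```text
clock: 5.05
eef_pos: [440.9, -110.7, 331.5]
tool_rot: [3.141, 0.0, 2.551]
force: [0.1, -0.1, 0.1]
width: 85.5
gripper_force: 0.0
clock: 5.55
eef_pos: [429.4, -186.1, 331.2]
tool_rot: [3.141, -0.001, 2.55]
force: [-0.8, -0.2, 0.3]
width: 85.4
gripper_force: 0.0
[ 0.01  0.27  0.44  1.87 -0.13  1.03  1.48]
sleeve_top 0.91 [174. 318.] [ 446.7 -200.9   55. ]
sleeve_top 0.86 [220. 379.] [ 557.9 -163.2   55. ]
sleeve_top 0.72 [123. 247.] [ 332.5 -241.8   55. ]
sleeve_top 0.6 [ 68. 293.] [ 309.7 -148.7   55. ]
sleeve 0.86 [ 72. 298.] [ 310.2 -145.9   -0. ]
sleeve 0.74 [171. 321.] [ 456.  -200.6    0. ]
sleeve 0.74 [205. 378.] [ 558.4 -154.2    0. ]
sleeve 0.56 [123. 260.] [ 338.8 -238.8    0. ]
piston 0.69 [263. 337.] [ 614.5 -271.7   -0. ]
tcp [ 429.5 -185.9  331.3] rot [ 3.141 -0.     2.551] t 5.75 w 85.6 F [-0.6 -0.1 -0.9]
units [-1.04 -0.08 -0.  ] turn None
```

View pics/w2.png

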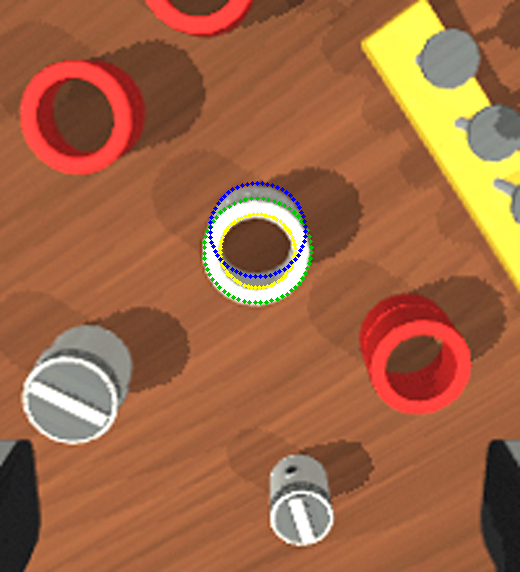

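The seen ring lies about 1 px from the overlay, so the sleeve is at about (450.5, -202.7). I go down and grasp it.

```bash
python3 -m crank '[[[-0.55,-0.05,0,0],[-0.54,-0.05,0,0],[0,0,1,0],[0,0,1,0],[0,0,1,0],[0,0,1,0],[0,0,1,0],[0,0,1,0],[0,0,1,0],[0,0,1,0],[0,0,1,0],[0,0,0,0]]]'
python3 - <<'E'
from h import *
go(450.5,-202.7,15)
E
python3 -m crank '[[[0,0,0.9,0],[0,0,0.9,0],[0,0,0.9,0],[0,0,0.95,0],[0,0,0,0],[0,0,0,0]]]'
python3 -m crank '[[[0,0,0,0],[0,0,0,0],[0,0,0,0],[0,0,0,0],[0,0,0,0],[0,0,0,0],[0,0,0,0],[0,0,0,0]]]' 1
```

```text
clock: 6.75
eef_pos: [448.1, -202.4, 102.7]
tool_rot: [-3.14, -0.008, 2.55]
force: [-0.5, 0.4, -0.7]
width: 85.0
gripper_force: 0.0
tcp [ 448.1 -202.4  102.7] rot [-3.14  -0.008  2.55 ] t 6.75 w 85.0 F [-0.5  0.4 -0.7]
units [-0.11  0.05  3.51] turn None
clock: 7.25
eef_pos: [450.4, -204.2, 15.4]
tool_rot: [3.141, -0.001, 2.549]
force: [0.5, 0.1, -0.5]
width: 85.5
gripper_force: 0.0
clock: 7.92
eef_pos: [451.6, -204.8, 17.1]
tool_rot: [3.141, 0.003, 2.549]
force: [-1.1, 0.3, 7.7]
width: 58.2
gripper_force: 63.4
```

```bash
python3 -m crank '[[[0,0,-0.4,0],[0,0,-0.8,0],[0,0,-1,0],[0,0,-1,0],[0,0,-1,0],[0,0,-1,0],[0,0,-1,0],[0,0,-1,0],[0,0,-0.8,0],[0,0,0,0],[0,0,0,0],[0,0,0,0]]]'
python3 - <<'E'
from h import *
im=ctrl.get_image("wrist");s=ctrl.read_state();p=np.array(s["eef_pos"]);Rm=R.from_euler("xyz",s["tool_rot"]).as_matrix()
go(512.4,184.2)
zt=p[2]+55-17
for t in("sleeve_top",):
    for r in ctrl.place_of("wrist",t)[:2]:
        P=at_z(im,r["position"],zt);print(r["confidence"],r["position"],P,"in tool",Rm.T@(P-p))
overlay(im,"w3.png",(150,400,180,460),2.8,[(ring(p[0],p[1],30,zt),(0,200,0)),(ring(p[0],p[1],21,zt),(255,255,0))])
E
```

```text
clock: 8.92
eef_pos: [449.7, -203.8, 214.9]
tool_rot: [3.141, -0.001, 2.549]
force: [0.5, 0.5, -1.6]
width: 57.9
gripper_force: 64.9
tcp [ 449.4 -203.8  214.4] rot [-3.141e+00 -2.000e-03  2.549e+00] t 8.97 w 58.1 F [-0.2 -0.3 -2.2]
units [6.580e+00 1.428e+01 1.000e-02] turn None
0.93 [238.2, 407.6] [ 447.60739396 -161.16884535  252.39749207] in tool [ 25.41665461  34.36505685 -37.95347965]
0.87 [292.0, 319.8] [ 448.82456246 -203.89035399  252.39749207] in tool [  0.54162124  -0.38892777 -37.99894305]
```

View pics/w3.png

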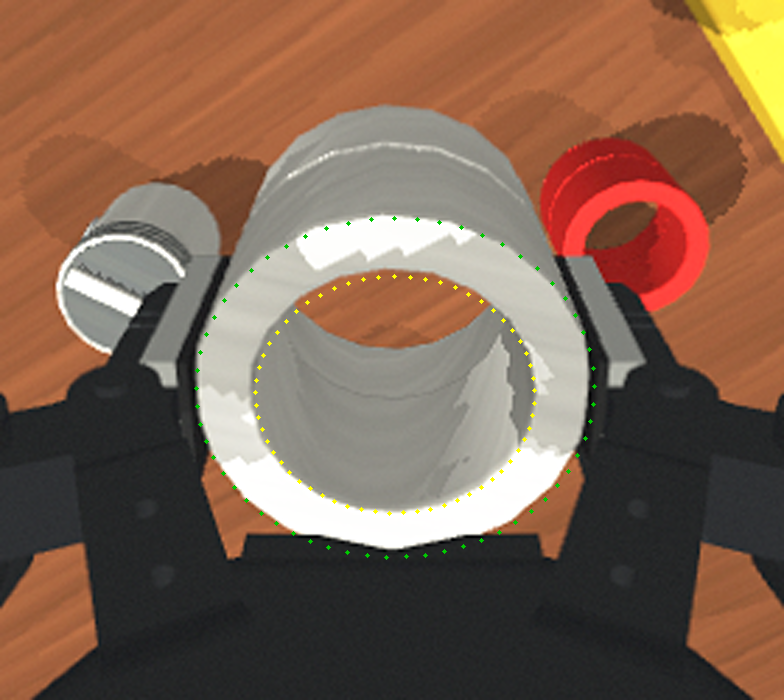

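The sleeve is held square. It sits about 1 mm towards -x of the TCP in tool axes. I carry it over the spigot.

```bash
python3 -m crank '[[[0.2,0.43,0,0],[0.42,0.91,0,0],[0.42,0.91,0,0],[0.42,0.91,0,0],[0.42,0.91,0,0],[0.42,0.91,0,0],[0.42,0.91,0,0],[0.42,0.91,0,0],[0.42,0.91,0,0],[0.42,0.91,0,0],[0.42,0.91,0,0],[0.42,0.91,0,0]]]'
python3 -m crank '[[[0.42,0.91,0,0],[0.42,0.91,0,0],[0.42,0.91,0,0],[0.42,0.91,0,0],[0.1,0.22,0,0],[0,0,1,0],[0,0,1,0],[0,0,0.8,0],[0,0,0,0],[0,0,0,0],[0,0,0,0],[0,0,0,0]]]'
python3 - <<'E'
from h import *
go(511.9,184.9,125)
im=ctrl.get_image("wrist")
x,y,w=512.4,184.2,-0.58
c,s=np.cos(w),np.sin(w)
P=np.array([[x+c*i*44-s*j*44,y+s*i*44+c*j*44,145] for i in(1,-1) for j in(1,-1)])
D=np.array([[x+c*i*62-s*j*59,y+s*i*62+c*j*59,80] for i in(1,-1) for j in(1,-1)])
t=ctrl.read_state()["eef_pos"]
overlay(im,"w4.png",(60,400,120,520),1.9,[(P,(255,0,0)),(D,(0,0,255)),(ring(t[0],t[1],30,t[2]+38),(0,200,0))])
E
```

```text
clock: 10.02
eef_pos: [495.3, 81.5, 214.2]
tool_rot: [-3.14, -0.002, 2.549]
force: [-0.2, 0.2, -2.3]
width: 58.3
gripper_force: 64.9
clock: 11.02
eef_pos: [514.1, 184.4, 146.3]
tool_rot: [3.14, 0.001, 2.549]
force: [-0.1, 0.4, -2.5]
width: 57.6
gripper_force: 65.0
tcp [514.1 184.4 146.3] rot [3.140e+00 1.000e-03 2.549e+00] t 11.02 w 57.6 F [-0.1  0.4 -2.5]
units [ 0.08 -0.03  0.85] turn None
```

View pics/w4.png

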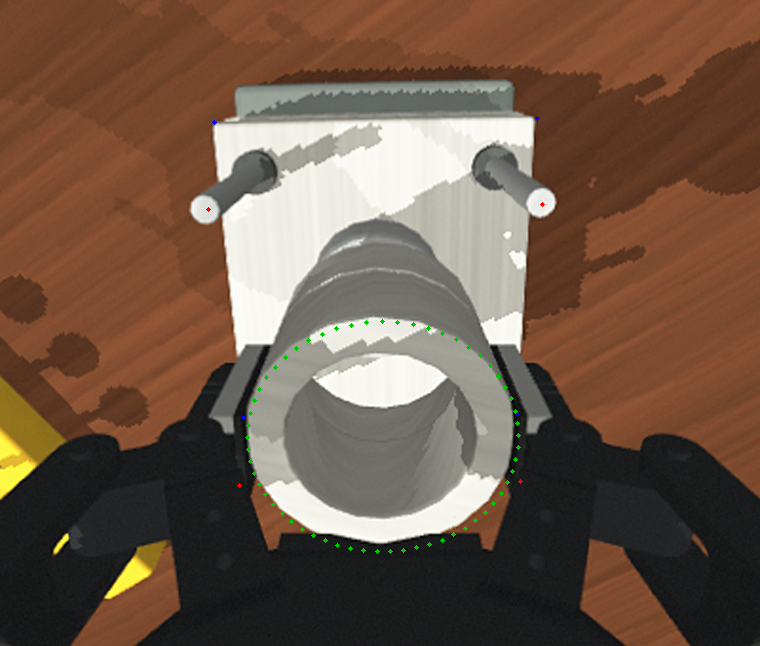

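```bash
for i in 1 2 3; do python3 -m crank '[[[0,0,0,0],[0,0,0,0]]]' | grep eef; done
python3 - <<'E'
from h import *
go(512.0,184.3,125)
im=ctrl.get_image("wrist");print(ctrl.read_state()["eef_pos"])
E
```

```text
eef_pos: [513.7, 184.4, 145.9]
eef_pos: [513.3, 184.3, 145.3]
eef_pos: [513.2, 184.2, 145.1]
tcp [513.2 184.2 145.1] rot [ 3.142 -0.     2.549] t 11.57 w 57.8 F [-0.5  1.3 -1.2]
units [ 0.04 -0.02  0.8 ] turn None
[513.22175413 184.18157489 145.05859227]
```

```bash
python3 -m crank '[[[0.04,-0.02,0.4,0],[0,0,0.4,0],[0,0,0,0],[0,0,0,0],[0,0,0,0],[0,0,0,0]]]'
python3 -m crank '[[[0,0,0.12,0],[0,0,0.12,0],[0,0,0.12,0],[0,0,0,0],[0,0,0,0],[0,0,0,0]]]'
```

```text
clock: 12.12
eef_pos: [512.3, 184.3, 125.1]
tool_rot: [3.141, 0.0, 2.549]
force: [1.2, -0.2, -1.4]
width: 57.5
gripper_force: 65.0
clock: 12.62
eef_pos: [512.1, 184.3, 116.0]
tool_rot: [-3.141, -0.0, 2.549]
force: [0.4, 0.8, -2.5]
width: 57.7
gripper_force: 65.0
```

```bash
python3 -m crank '[[[0,0,0.08,0],[0,0,0.08,0],[0,0,0,0],[0,0,0,0],[0,0,0,0]]]'; python3 -m crank '[[[0,0,0.08,0],[0,0,0.08,0],[0,0,0,0],[0,0,0,0],[0,0,0,0]]]'
```

```text
clock: 13.03
eef_pos: [512.6, 184.2, 112.1]
tool_rot: [3.141, 0.001, 2.549]
force: [0.8, -0.7, -2.9]
width: 57.7
gripper_force: 65.1
clock: 13.45
eef_pos: [512.6, 184.2, 108.0]
tool_rot: [3.141, 0.001, 2.549]
force: [3.9, -1.5, -3.7]
width: 58.0
gripper_force: 65.1
```

```bash
python3 -m crank '[[[-0.02,0.01,0.08,0],[0,0,0.08,0],[0,0,0,0],[0,0,0,0],[0,0,0,0]]]'; python3 -m crank '[[[0,0,0.08,0],[0,0,0.08,0],[0,0,0.08,0],[0,0,0,0],[0,0,0,0],[0,0,0,0]]]'
```

```text
clock: 13.87
eef_pos: [512.7, 184.2, 103.9]
tool_rot: [-3.141, 0.0, 2.549]
force: [3.1, -1.3, -3.6]
width: 57.9
gripper_force: 65.1
clock: 14.37
eef_pos: [512.7, 184.2, 97.8]
tool_rot: [-3.141, 0.0, 2.549]
force: [3.1, -1.1, -4.2]
width: 57.7
gripper_force: 65.0
```

```bash
python3 -m crank '[[[0,0,0.06,0],[0,0,0.06,0],[0,0,0,0],[0,0,0,0],[0,0,0,0]]]'; python3 -m crank '[[[0,0,0.06,0],[0,0,0.06,0],[0,0,0,0],[0,0,0,0],[0,0,0,0]]]'
```

```text
clock: 14.78
eef_pos: [512.7, 184.3, 97.1]
tool_rot: [3.14, -0.0, 2.549]
force: [-2.4, -2.6, 16.2]
width: 57.8
gripper_force: 66.9
clock: 15.2
eef_pos: [512.7, 184.3, 97.0]
tool_rot: [3.139, -0.001, 2.549]
force: [-7.9, -3.7, 42.9]
width: 57.6
gripper_force: 69.6
```

Firm contact at z = 97, which is 80 mm above its bench grasp height, so the sleeve is home. I relieve the push, release and rise.

```bash
python3 -m crank '[[[0,0,-0.09,0],[0,0,0,0],[0,0,0,0]]]'; python3 -m crank '[[[0,0,0,0],[0,0,0,0],[0,0,0,0],[0,0,0,0],[0,0,0,0],[0,0,0,0]]]' -1
python3 -m crank '[[[0,0,-0.4,0],[0,0,-1,0],[0,0,-1,0],[0,0,-1,0],[0,0,-1,0],[0,0,-1,0],[0,0,-1,0],[0,0,-1,0],[0,0,-1,0],[0,0,0,0],[0,0,0,0],[0,0,0,0]]]'
python3 - <<'E'
from h import *
im=ctrl.get_image("wrist")
x,y=512.4,184.0
overlay(im,"w5.png",(60,400,180,460),1.7,[(ring(x,y,30,135),(0,200,0)),(ring(x,y,21,135),(255,0,0)),(ring(x,y,30,80),(0,0,255))])
# next: piston, from the standoff
for r in ctrl.place_of("wrist","sleeve_top")[:2]: print(r["confidence"],at_z(im,r["position"],135))
go(590,-262,290,2.87)
E
```

```text
clock: 15.45
eef_pos: [512.7, 184.3, 97.1]
tool_rot: [3.14, -0.0, 2.549]
force: [-3.3, -2.7, 23.4]
width: 58.1
gripper_force: 67.7
clock: 15.95
eef_pos: [512.3, 184.3, 93.9]
tool_rot: [-3.141, -0.001, 2.549]
force: [0.5, 1.1, -0.0]
width: 85.4
gripper_force: 0.0
clock: 16.95
eef_pos: [512.0, 184.2, 304.1]
tool_rot: [-3.141, -0.001, 2.549]
force: [-0.2, 0.0, 0.8]
width: 85.5
gripper_force: 0.0
0.76 [ 356.83502135 -146.07954046  135.        ]
0.74 [341.01763947 -69.48547766 135.        ]
tcp [511.7 184.1 303.2] rot [-3.140e+00 -1.000e-03  2.549e+00] t 17.05 w 85.3 F [ 0.4  0.1 -0.5]
units [-12.57 -13.05   0.54] turn -4.02
```

View pics/w5.png

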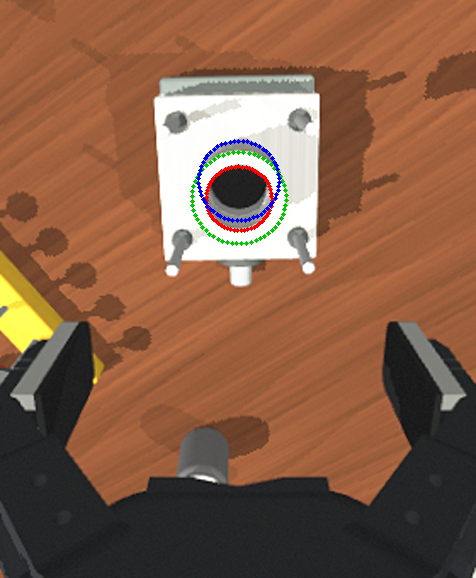

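The fingers come away clean and the bore shading lies where the home sleeve should be. On to the piston.

```bash
python3 -m crank '[[[-0.97,-1,0,0],[-0.97,-1,0,0],[-0.97,-1,0,0],[-0.97,-1,0,0],[-0.97,-1,0,0],[-0.97,-1,0,0],[-0.97,-1,0,0],[-0.97,-1,0,0],[-0.97,-1,0,0],[-0.97,-1,0,0],[-0.97,-1,0,0],[-0.97,-1,0,0]]]'
python3 -m crank '[[[-0.93,-1,0,0],[0,0,0,-1],[0,0,0,-1],[0,0,0,-1],[0,0,0,-1],[0,0,0,0],[0,0,0,0],[0,0,0,0]]]'
python3 - <<'E'
from h import *
print(np.round(ctrl.read_state()["qpos"],2))
im=ctrl.get_image("wrist")
r=ctrl.trace("wrist","piston")
for q in r[:2]: print(q["confidence"],q["position"],q["mask"].sum(),at_z(im,q["position"],24).round(1))
for q in ctrl.place_of("wrist","piston")[:2]: print("place",q["confidence"],q["position"],at_z(im,q["position"],0).round(1))
m=r[0]["mask"];rr,cc=np.nonzero(m)
print("rows",rr.min(),rr.max(),"cols",cc.min(),cc.max())
g=cv2.cvtColor(im["img"],cv2.COLOR_RGB2GRAY)
# ridge: bright elongated blob within the crown
x,y=610.5,-276
q=proj(im,[[x,y,48],[x+20,y,48],[x,y+20,48]]);print("crown proj",q.round(1))
mm=(m&(g>225)).astype(np.uint8);n,l,st,ce=cv2.connectedComponentsWithStats(mm)
for i in range(1,n):
    if st[i,4]>15:
        pts=np.argwhere(l==i);W=np.array([at_z(im,p,52)[:2] for p in pts])
        print(st[i],"rect",cv2.minAreaRect(W.astype(np.float32)),"mean",W.mean(0).round(1))
        u,sv,vt=np.linalg.svd(W-W.mean(0));print("yaw",np.arctan(vt[0,1]/vt[0,0]),sv/np.sqrt(len(W)))
overlay(im,"w6.png",(max(0,rr.min()-25),rr.max()+25,max(0,cc.min()-40),cc.max()+40),5,[(ring(x,y,20,48),(0,200,0)),(ring(x,y,20,0),(0,0,255))])
go(x,y,25,2.87)
E
```

```text
clock: 18.05
eef_pos: [585.9, -228.5, 302.8]
tool_rot: [-3.141, -0.003, 2.549]
force: [0.8, 0.7, 0.3]
width: 85.6
gripper_force: 0.0
clock: 18.72
eef_pos: [591.4, -260.7, 303.6]
tool_rot: [3.141, -0.001, 2.867]
force: [-0.4, 0.3, 0.6]
width: 85.6
gripper_force: 0.0
[ 0.15  0.59  0.38  1.44 -0.23  1.16  1.86]
0.72 [173.4, 315.1] 806 [ 610.8 -273.6   24. ]
place 0.58 [170.7, 315.8] [ 612.3 -273.2    0. ]
rows 158 192 cols 298 327
crown proj [[177.6 313.1]
 [190.9 317.1]
 [173.8 327. ]]
[299 165  28  28 258] rect ((610.78173828125, -276.89556884765625), (37.211830139160156, 38.178836822509766), 74.25645446777344) mean [ 610.4 -277.2]
yaw -0.3787432948879263 [11.35785258  8.98684535]
tcp [ 591.7 -260.7  304.1] rot [-3.141 -0.     2.868] t 18.87 w 85.3 F [ 0.5 -0.  -0.1]
units [-0.9  -0.38 11.16] turn -0.03
```

```bash
cat > ridge.py <<'E'
from h import *
def fit(im,x0,y0,zc,step=.5):
    "ridge yaw + crown centre from a wrist picture; zc = crown height (mm, world)"
    g=cv2.cvtColor(im["img"],cv2.COLOR_RGB2GRAY).astype(np.float32)
    k=np.arange(-30,30.1,step);X,Y=np.meshgrid(k,k,indexing="ij")
    def sample(z):
        q=proj(im,np.c_[x0+X.ravel(),y0+Y.ravel(),0*X.ravel()+z]).astype(np.float32)
        return cv2.remap(g,q[:,1].reshape(X.shape),q[:,0].reshape(X.shape),cv2.INTER_LINEAR)
    B=sample(zc+4);best=[]
    for w in np.arange(-1.57,1.57,.02):
        for dx in np.arange(-4,4.1,1):
            for dy in np.arange(-4,4.1,1):
                u=(X-dx)*np.cos(w)+(Y-dy)*np.sin(w);v=-(X-dx)*np.sin(w)+(Y-dy)*np.cos(w)
                i=(abs(u)<13)&(abs(v)<3);o=(abs(u)<13)&(abs(v)>5.5)&(abs(v)<9)
                best.append((B[i].mean()-B[o].mean(),w,x0+dx,y0+dy))
    best.sort(reverse=True)
    return np.round(np.mean(best[:8],0),3),np.round(np.std(best[:8],0),3)
E
python3 - <<'E'
from ridge import *
im=ctrl.get_image("wrist");print(fit(im,610.5,-276,48))
E
```

```text
(array([ 1.18215e+02, -3.15000e-01,  6.11250e+02, -2.77000e+02]), array([0.111, 0.019, 0.661, 0.   ]))
```

```bash
python3 -m crank '[[[0,0,0,0.5],[-0.93,-0.35,0,0],[0,0,1,0],[0,0,1,0],[0,0,1,0],[0,0,1,0],[0,0,1,0],[0,0,1,0],[0,0,1,0],[0,0,0,0],[0,0,0,0],[0,0,0,0]]]'
python3 - <<'E'
from ridge import *
im=ctrl.get_image("wrist");print(fit(im,611,-276.5,48))
go(611,-276.5,12,2.827)
E
```

```text
clock: 19.92
eef_pos: [612.1, -276.9, 130.7]
tool_rot: [-3.141, 0.002, 2.829]
force: [-1.3, 0.1, -0.3]
width: 85.4
gripper_force: 0.0
(array([ 1.02602e+02, -2.75000e-01,  6.11000e+02, -2.77500e+02]), array([0.298, 0.019, 0.707, 0.   ]))
tcp [ 612.4 -277.1  131.3] rot [-3.141e+00  3.000e-03  2.829e+00] t 19.97 w 85.1 F [ 0.4 -0.3  0.1]
units [0.08 0.01 4.77] turn 0.02
```

```bash
python3 -m crank '[[[0.04,-0.02,0,-0.4],[0,0,0.9,0],[0,0,1,0],[0,0,1,0],[0,0,1,0],[0,0,0.8,0],[0,0,0,0],[0,0,0,0],[0,0,0,0]]]'
python3 -m crank '[[[0,0,0,0],[0,0,0,0],[0,0,0,0],[0,0,0,0],[0,0,0,0],[0,0,0,0],[0,0,0,0],[0,0,0,0],[0,0,0,0]]]' 1
python3 -m crank '[[[0,0,-0.3,0],[0,0,-0.7,0],[0,0,-1,0],[0,0,-1,0],[0,0,-1,0],[0,0,-1,0],[0,0,-1,0],[0,0,-1,0],[0,0,-1,0],[0,0,-0.5,0],[0,0,0,0],[0,0,0,0]]]'
python3 -m crank '[[[0,0,0,0],[0,0,0,0],[0,0,0,0]]]'
python3 - <<'E'
from ridge import *
im=ctrl.get_image("wrist");s=ctrl.read_state();p=np.array(s["eef_pos"])
for dz in (34,36,38):
    f=fit(im,p[0],p[1],p[2]+dz);d=f[0][2:]-p[:2];Rm=R.from_euler("xyz",s["tool_rot"]).as_matrix()
    print(dz,f,"rel yaw",f[0][1]+np.pi-s["tool_rot"][2],"tool offs",(Rm.T@np.r_[d,0]).round(2))
for t in("piston",):
    for q in ctrl.trace("wrist",t)[:2]: print(q["confidence"],q["position"],q["mask"].sum())
go(512,184,230,np.pi-.577)
E
```

```text
clock: 20.72
eef_pos: [611.7, -277.5, 14.1]
tool_rot: [-3.141, 0.004, 2.861]
force: [0.2, -0.0, -0.1]
width: 85.2
gripper_force: 0.0
clock: 21.47
eef_pos: [610.8, -276.8, 13.0]
tool_rot: [-3.141, 0.002, 2.861]
force: [-1.1, 0.8, 5.7]
width: 38.7
gripper_force: 60.2
clock: 22.47
eef_pos: [610.0, -276.5, 224.7]
tool_rot: [3.142, 0.001, 2.861]
force: [1.2, -0.7, -2.1]
width: 38.7
gripper_force: 60.3
clock: 22.72
eef_pos: [609.3, -276.1, 222.7]
tool_rot: [3.141, -0.003, 2.861]
force: [0.1, 0.3, -1.6]
width: 38.5
gripper_force: 60.3
34 (array([ 1.23994e+02, -2.57000e-01,  6.11041e+02, -2.77241e+02]), array([0.234, 0.026, 0.484, 0.   ])) rel yaw 0.023941405257353665 tool offs [-1.84 -0.51 -0.  ]
36 (array([ 1.23361e+02, -2.67000e-01,  6.08666e+02, -2.76241e+02]), array([0.159, 0.021, 0.661, 0.   ])) rel yaw 0.013941405257353878 tool offs [ 0.72 -0.21  0.  ]
38 (array([ 1.22993e+02, -2.70000e-01,  6.07791e+02, -2.76241e+02]), array([0.183, 0.024, 0.484, 0.   ])) rel yaw 0.010941405257353765 tool offs [ 1.56 -0.45  0.  ]
0.92 [276.1, 320.2] 8611
tcp [ 609.6 -276.3  223.2] rot [ 3.141e+00 -2.000e-03  2.861e+00] t 22.82 w 38.3 F [-0.7 -0.8 -1.2]
units [ 8.86 16.61 -0.25] turn 3.7
```

```bash
python3 -m crank '[[[0.2,0.38,0,0],[0.47,0.88,0,0],[0.47,0.88,0,0],[0.47,0.88,0,0],[0.47,0.88,0,0],[0.47,0.88,0,0],[0.47,0.88,0,0],[0.47,0.88,0,0],[0.47,0.88,0,0],[0.47,0.88,0,0],[0.47,0.88,0,0],[0.47,0.88,0,0]]]'
python3 -m crank '[[[0.47,0.88,0,0],[0.47,0.88,0,0],[0.47,0.88,0,0],[0.47,0.88,0,0],[0.47,0.88,0,0],[0.47,0.88,0,0],[0.47,0.88,0,0],[0.2,0.38,0,0.98],[0,0,0,0.98],[0,0,0,0.98],[0,0,0,0.98],[0,0,0,0]]]'
python3 -m crank '[[[0,0,0,0],[0,0,0,0],[0,0,0,0],[0,0,0,0],[0,0,0,0],[0,0,0,0]]]'
python3 - <<'E'
from ridge import *
go(512.2,183.8,158,2.547)
im=ctrl.get_image("wrist");s=ctrl.read_state();p=np.array(s["eef_pos"])
f=fit(im,p[0],p[1],p[2]+35);print(f)
E
```

```text
clock: 23.82
eef_pos: [549.8, 4.3, 224.3]
tool_rot: [3.141, -0.0, 2.861]
force: [-0.2, -0.4, -1.4]
width: 38.7
gripper_force: 60.4
clock: 24.82
eef_pos: [511.4, 184.4, 224.2]
tool_rot: [-3.141, -0.0, 2.546]
force: [0.6, -0.3, -0.9]
width: 38.5
gripper_force: 60.4
clock: 25.32
eef_pos: [512.2, 183.5, 224.3]
tool_rot: [3.141, -0.0, 2.547]
force: [0.5, 0.9, -2.1]
width: 38.8
gripper_force: 60.4
tcp [512.2 183.5 224.3] rot [ 3.141 -0.     2.547] t 25.32 w 38.8 F [ 0.5  0.9 -2.1]
units [0.01 0.01 2.65] turn 0.0
(array([104.476,  -0.59 , 513.779, 182.043]), array([0.099, 0.024, 0.5  , 0.5  ]))
```

```bash
python3 -m crank '[[[0,0,0.4,0],[0,0,0.5,0],[0,0,0.5,0],[0,0,0.5,0],[0,0,0.4,0],[0,0,0.2,0],[0,0,0,0],[0,0,0,0],[0,0,0,0],[0,0,0,0],[0,0,0,0],[0,0,0,0]]]'
python3 -m crank '[[[0,0,0,0],[0,0,0,0],[0,0,0,0],[0,0,0,0],[0,0,0,0],[0,0,0,0]]]'
python3 - <<'E'
from ridge import *
go(512.2,183.8,158,2.547)
t=ctrl.read_state()["eef_pos"]
x,y,w=512.2,183.8,-0.58
c,s=np.cos(w),np.sin(w)
P=np.array([[x+c*i*44-s*j*44,y+s*i*44+c*j*44,145] for i in(1,-1) for j in(1,-1)])
im=ctrl.get_image("wrist");print(fit(im,t[0],t[1],t[2]+35))
rid=np.array([[t[0]+c*i-s*j,t[1]+s*i+c*j,t[2]+39] for i in np.linspace(-17,17,20) for j in(-4,4)])
S=[(P,(255,0,0)),(ring(t[0],t[1],20,t[2]+35),(0,200,0)),(ring(x,y,30,135),(255,0,255)),(ring(t[0],t[1],20,t[2]-13),(255,255,0)),(rid,(0,0,255))]
overlay(im,"a.png",(100,380,200,450),2,S)
a=cv2.imread("pics/a.png")
out=[a]
for n in("scene","top"):
    j=ctrl.get_image(n);q=proj(j,[[x,y,140]])[0].astype(int)
    overlay(j,"b.png",(q[0]-40,q[0]+40,q[1]-40,q[1]+40),3.5,[]);out.append(cv2.imread("pics/b.png"))
b=np.vstack(out[1:]);cv2.imwrite("pics/final.png",np.hstack([a,b[:560]]))
print(a.shape,b.shape)
E
```

```text
clock: 26.37
eef_pos: [512.5, 183.8, 162.2]
tool_rot: [3.141, 0.0, 2.547]
force: [-0.1, -0.5, -1.5]
width: 38.9
gripper_force: 60.4
clock: 26.87
eef_pos: [512.2, 183.6, 161.8]
tool_rot: [-3.142, -0.0, 2.547]
force: [-0.1, 0.2, -1.9]
width: 38.6
gripper_force: 60.4
tcp [512.2 183.6 161.8] rot [-3.142 -0.     2.547] t 26.87 w 38.6 F [-0.1  0.2 -1.9]
units [0.01 0.01 0.15] turn 0.0
(array([ 99.008,  -0.63 , 515.486, 180.346]), array([0.294, 0.024, 0.968, 0.968]))
(560, 500, 3) (560, 280, 3)
```

View pics/final.png

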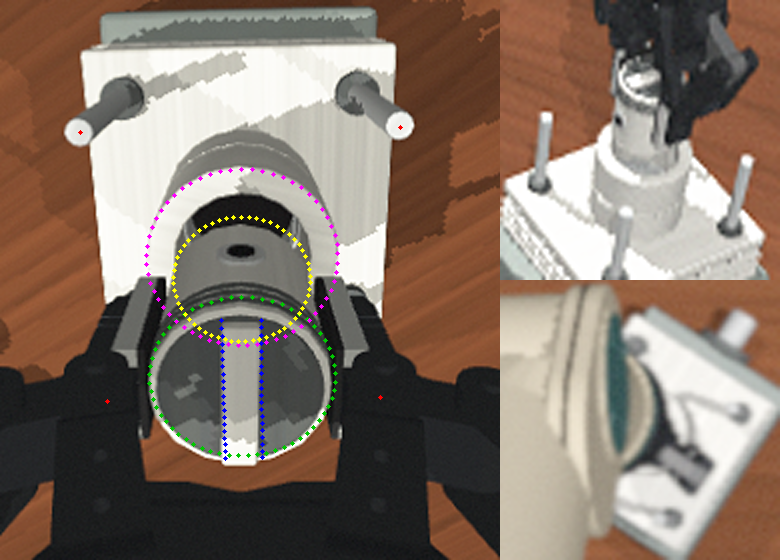

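The sleeve sits home: the pink ring fits, and so do the stud tops. The piston is above it with the ridge aligned. A quick numeric check of the fore-aft centring and the height is left.

Run:
```python
from h import *
im=ctrl.get_image("wrist");g=cv2.cvtColor(im["img"],cv2.COLOR_RGB2GRAY).astype(int)
t=ctrl.read_state()["eef_pos"]
for c in(310,314,326,331): print(c,"top",list(zip(range(196,222),g[196:222,c])),"\n   bot",list(zip(range(318,336),g[318:336,c])))
for o in(-2,-1,0,1,2):
  for b in(-16,-14,-12):
    d=o*np.array([-.829,.56]);A=proj(im,ring(t[0]+d[0],t[1]+d[1],20,t[2]+b));B=proj(im,ring(t[0]+d[0],t[1]+d[1],20,t[2]+b+48))
    A=A[A[:,0]<A[:,0].mean()];B=B[B[:,0]>B[:,0].mean()]
    f=lambda Q:np.round([Q[np.argmin(abs(Q[:,1]-c)),0] for c in(310,314,326,331)],1)
    print(o,b,f(A),f(B))
```

```text
310 top [(196, np.int64(236)), (197, np.int64(243)), (198, np.int64(131)), (199, np.int64(18)), (200, np.int64(24)), (201, np.int64(23)), (202, np.int64(27)), (203, np.int64(27)), (204, np.int64(24)), (205, np.int64(24)), (206, np.int64(25)), (207, np.int64(22)), (208, np.int64(24)), (209, np.int64(25)), (210, np.int64(26)), (211, np.int64(26)), (212, np.int64(18)), (213, np.int64(35)), (214, np.int64(112)), (215, np.int64(121)), (216, np.int64(120)), (217, np.int64(119)), (218, np.int64(118)), (219, np.int64(120)), (220, np.int64(119)), (221, np.int64(119))] 
   bot [(318, np.int64(107)), (319, np.int64(156)), (320, np.int64(165)), (321, np.int64(164)), (322, np.int64(164)), (323, np.int64(165)), (324, np.int64(165)), (325, np.int64(164)), (326, np.int64(164)), (327, np.int64(158)), (328, np.int64(174)), (329, np.int64(244)), (330, np.int64(122)), (331, np.int64(75)), (332, np.int64(82)), (333, np.int64(87)), (334, np.int64(87)), (335, np.int64(86))]
314 top [(196, np.int64(241)), (197, np.int64(151)), (198, np.int64(48)), (199, np.int64(20)), (200, np.int64(24)), (201, np.int64(21)
[... 2933 characters left out ...]
]
-1 -16 [209.7 208.7 208.6 209.5] [323.3 324.1 324.  323.1]
-1 -14 [210.9 209.9 209.8 210.7] [326.4 327.1 327.  326.2]
-1 -12 [212.1 211.2 211.  212. ] [329.5 330.3 330.2 329.4]
0 -16 [208.  207.1 207.  207.8] [321.5 322.3 322.2 321.4]
0 -14 [209.2 208.3 208.1 209. ] [324.6 325.4 325.3 324.4]
0 -12 [210.5 209.5 209.4 210.3] [327.8 328.5 328.4 327.6]
1 -16 [206.4 205.4 205.3 206.2] [319.8 320.5 320.4 319.6]
1 -14 [207.6 206.6 206.5 207.4] [322.8 323.6 323.5 322.7]
1 -12 [208.8 207.8 207.7 208.6] [326.  326.7 326.6 325.8]
2 -16 [204.7 203.8 203.6 204.5] [318.  318.8 318.7 317.8]
2 -14 [205.9 204.9 204.8 205.7] [321.  321.8 321.7 320.9]
2 -12 [207.1 206.1 206.  206.9] [324.2 324.9 324.8 324. ]
```

Run:
```python
from h import *
im=ctrl.get_image("wrist");t=ctrl.read_state()["eef_pos"]
for o in(-2,-1,0,1,2):
    d=o*np.array([-.829,.56]);A=proj(im,ring(512.2+d[0],183.8+d[1],21,135));A=A[A[:,0]<A[:,0].mean()]
    print(o,np.round([np.interp(c,*(A[np.argsort(A[:,1])][:,[1,0]].T)) for c in(310,314,326,331)],1))
print(t)
```

```text
-2 [203.3 202.4 202.1 203.2]
-1 [201.8 200.8 200.6 201.6]
0 [200.2 199.2 199.  200.1]
1 [198.6 197.6 197.4 198.5]
2 [197.  196.1 195.8 196.9]
[512.21973818 183.63410449 161.7926632 ]
```

Run:
```python
from h import *
im=ctrl.get_image("scene");t=np.array(ctrl.read_state()["eef_pos"]);E=np.array(im["extrinsics"])
b=im["img"][:,:,2].astype(float)   # blue: wood dark, metal bright
rt=E[:3,0].copy();rt[2]=0;rt/=np.linalg.norm(rt);print("image-right in world",rt.round(2),"tool x comp",np.dot(rt,[-.829,.56,0]).round(2))
C=np.array([512.2,183.8,0])
def edges(r,rad,z0,z1,side,n=9):
    out=[]
    for z in np.linspace(z0,z1,n):
        q=proj(im,[C+[0,0,z]])[0];k=np.linspace(-14,14,113)   # mm offsets about predicted silhouette
        P=C+[0,0,z]+np.outer(side*rad+k,rt);pp=proj(im,P).astype(np.float32)
        v=cv2.remap(b.astype(np.float32),pp[:,1:2],pp[:,0:1],cv2.INTER_LINEAR)[:,0]
        g=np.abs(np.gradient(cv2.GaussianBlur(v[:,None],(1,9),0)[:,0]));i=g.argmax();out.append((round(k[i],1),round(g[i],1)))
    return out
print("sleeve L",edges(0,30,100,128,-1));print("sleeve R",edges(0,30,100,128,1))
print("piston L",edges(0,20,150,190,-1));print("piston R",edges(0,20,150,190,1))
cc=proj(im,[C+[0,0,140],C+[0,0,140]+10*rt]);print(cc)
```

```text
image-right in world [-0.51  0.86  0.  ] tool x comp 0.9
sleeve L [(np.float64(2.0), np.float32(4.6)), (np.float64(1.5), np.float32(5.9)), (np.float64(1.0), np.float32(6.0)), (np.float64(2.5), np.float32(5.7)), (np.float64(0.2), np.float32(5.8)), (np.float64(2.0), np.float32(7.7)), (np.float64(1.8), np.float32(8.7)), (np.float64(1.5), np.float32(9.7)), (np.float64(1.0), np.float32(9.5))]
sleeve R [(np.float64(2.0), np.float32(8.0)), (np.float64(3.8), np.float32(7.0)), (np.float64(3.0), np.float32(8.5)), (np.float64(2.8), np.float32(10.2)), (np.float64(13.0), np.float32(15.8)), (np.float64(12.5), np.float32(10.9)), (np.float64(8.2), np.float32(12.5)), (np.float64(5.5), np.float32(12.4)), (np.float64(2.2), np.float32(9.0))]
piston L [(np.float64(-7.0), np.float32(12.3)), (np.float64(-5.5), np.float32(13.9)), (np.float64(4.8), np.float32(13.0)), (np.float64(2.2), np.float32(8.3)), (np.float64(-0.5), np.float32(7.5)), (np.float64(-1.2), np.float32(12.0)), (np.float64(-1.8), np.float32(10.7)), (np.float64(4.0), np.float32(9.3)), (np.float64(1.2), np.float32(11.5))]
piston R [(np.float64(-8.2), np.float32(12.7)), (np.float64(-6.8), np.float32(9.2)), (np.float64(-7.5), np.float32(13.0)), (np.float64(-8.0), np.float32(13.6)), (np.float64(-8.8), np.float32(7.1)), (np.float64(-11.5), np.float32(5.8)), (np.float64(-13.5), np.float32(2.0)), (np.float64(-0.2), np.float32(1.2)), (np.float64(-3.2), np.float32(2.8))]
[[205.75963281 402.4327782 ]
 [205.70258687 407.04864228]]
```

Run:
```python
from h import *
im=ctrl.get_image("scene");a=im["img"].astype(int);sat=(a.max(2)-a.min(2))  # wood saturated, metal not
x,y=512.2,183.8
rt=np.array([-.51,.86,0])
for rad,z in((20,150),(20,160),(20,170),(20,180),(20,190),(30,100),(30,115),(30,130)):
    p=proj(im,[np.array([x,y,z])-rad*rt,np.array([x,y,z])+rad*rt])
    print("r",rad,z,"pred L",p[0].round(1),"R",p[1].round(1))
for r in range(176,222,2): print(r,"sat 386:420",sat[r,386:421].tolist())
```

```text
r 20 150 pred L [202.7 393.7] R [202.4 412.3]
r 20 160 pred L [199.5 394.2] R [199.2 413. ]
r 20 170 pred L [196.2 394.8] R [195.9 413.6]
r 20 180 pred L [192.9 395.3] R [192.6 414.3]
r 20 190 pred L [189.5 395.8] R [189.2 415. ]
r 30 100 pred L [218.2 386.8] R [217.8 413.6]
r 30 115 pred L [213.7 387.4] R [213.3 414.6]
r 30 130 pred L [209.1 388.1] R [208.7 415.6]
176 sat 386:420 [78, 78, 76, 78, 76, 80, 81, 28, 7, 5, 3, 6, 7, 3, 9, 5, 5, 2, 20, 28, 6, 1, 1, 3, 8, 10, 3, 5, 3, 6, 5, 2, 6, 2, 4]
178 sat 386:420 [76, 77, 79, 77, 75, 79, 77, 64, 25, 4, 3, 4, 2, 3, 1, 5, 4, 4, 1, 3, 4, 3, 6, 8, 4, 5, 5, 5, 6, 2, 3, 4, 0, 5, 4]
180 sat 386:420 [73, 77, 76, 79, 77, 78, 78, 78, 40, 2, 5, 2, 5, 1, 2, 1, 3, 3, 1, 1, 6, 3, 0, 7, 4, 9, 4, 6, 1, 3, 2, 6, 3, 9, 3]
182 sat 386:420 [70, 70, 71, 73, 76, 72, 74, 73, 16, 2, 4, 2, 6, 6, 2, 4, 3, 5, 2, 2, 5, 3, 2, 5, 1, 7, 2, 2, 2, 3, 7, 3, 5, 4, 3]
184 sat 386:420 [76, 74, 77, 76, 78, 76, 76, 57, 2, 4, 5, 8, 5, 1, 3, 4, 6, 1, 4, 3, 5, 1, 4, 2, 5, 8, 7, 7, 5, 8, 8, 6, 4, 2, 2]
186 sat 386:420 [77, 77, 73, 77, 78, 77, 76, 53, 5, 4, 0, 4, 2, 3, 8, 0, 8, 
[... 1570 characters left out ...]
 3, 5, 4, 7, 7, 9, 7, 5, 7, 5, 7, 8, 7, 4, 10, 8, 10, 6, 0, 60, 85, 88]
212 sat 386:420 [1, 3, 7, 8, 7, 9, 0, 0, 1, 0, 3, 3, 3, 2, 3, 2, 3, 3, 1, 4, 2, 6, 5, 8, 8, 9, 8, 8, 8, 8, 8, 5, 3, 0, 77]
214 sat 386:420 [1, 4, 10, 8, 7, 6, 5, 9, 4, 0, 0, 0, 1, 4, 8, 5, 5, 6, 2, 2, 2, 2, 6, 6, 9, 8, 9, 10, 8, 10, 6, 2, 9, 9, 3]
216 sat 386:420 [1, 3, 10, 7, 5, 8, 5, 7, 8, 9, 11, 6, 5, 0, 0, 0, 9, 8, 10, 9, 11, 10, 10, 11, 9, 8, 6, 7, 7, 6, 0, 0, 3, 4, 9]
218 sat 386:420 [0, 5, 10, 9, 6, 9, 6, 5, 7, 8, 6, 11, 9, 7, 7, 7, 9, 8, 8, 10, 7, 9, 10, 10, 8, 8, 6, 6, 4, 7, 0, 1, 1, 1, 1]
220 sat 386:420 [0, 7, 6, 7, 7, 6, 7, 7, 7, 7, 6, 7, 10, 7, 7, 10, 8, 6, 10, 8, 9, 8, 8, 6, 7, 6, 7, 5, 7, 0, 0, 1, 1, 1, 1]
```

Run:
```python
from h import *
im=ctrl.get_image("scene");g=cv2.cvtColor(im["img"],cv2.COLOR_RGB2GRAY)
A=proj(im,ring(512.2,183.8,30,135));c=A.mean(0)
for side in(-1,1):
    Q=A[(A[:,1]-c[1])*side>0];Q=Q[np.argsort(Q[:,0])]
    print(side,[(r,round(np.interp(r,Q[:,0],Q[:,1]),1)) for r in(200,202,204,206)])
for r in(212,216,220,224): print(r,g[r,380:392].tolist(),g[r,408:422].tolist())
B=[proj(im,[np.array([512.2,183.8,z])+s*30*np.array([-.51,.86,0]) for z in range(80,136,5)]) for s in(-1,1)]
for r in(212,216,220,224): print(r,[round(np.interp(r,b[::-1,0],b[::-1,1]),1) for b in B])
```

```text
-1 [(200, np.float64(391.8)), (202, np.float64(389.8)), (204, np.float64(388.7)), (206, np.float64(388.3))]
1 [(200, np.float64(410.0)), (202, np.float64(412.8)), (204, np.float64(414.5)), (206, np.float64(415.6))]
212 [254, 254, 254, 254, 254, 254, 255, 252, 242, 164, 173, 201] [160, 155, 163, 172, 197, 209, 211, 218, 180, 245, 253, 255, 104, 100]
216 [254, 254, 254, 254, 254, 254, 255, 252, 206, 170, 176, 176] [213, 218, 219, 212, 195, 181, 169, 192, 255, 255, 253, 252, 209, 255]
220 [255, 254, 254, 254, 254, 255, 255, 248, 171, 186, 232, 170] [193, 199, 194, 185, 175, 166, 187, 255, 255, 254, 254, 254, 254, 254]
224 [253, 207, 211, 242, 243, 255, 255, 235, 168, 178, 176, 175] [188, 189, 195, 175, 190, 164, 203, 205, 204, 200, 204, 239, 240, 255]
212 [np.float64(387.7), np.float64(414.9)]
216 [np.float64(387.1), np.float64(414.0)]
220 [np.float64(386.5), np.float64(413.1)]
224 [np.float64(385.9), np.float64(412.4)]
```

Both views put the piston about 3 mm towards -x (tool axes) from the sleeve axis, and the gap is about 14 mm. I correct both.

```bash
python3 -m crank '[[[0.06,0,0.07,0],[0.06,0,0.07,0],[0,0,0,0],[0,0,0,0],[0,0,0,0],[0,0,0,0],[0,0,0,0],[0,0,0,0],[0,0,0,0],[0,0,0,0]]]'
cat > chk.py <<'E'
from h import *
def cross(v,k,lo):  # sub-sample crossing of mid level, first from lo end
    m=(v.min()+v.max())/2;i=np.argmax((v[:-1]-m)*(v[1:]-m)<=0);return k[i]+(m-v[i])/(v[i+1]-v[i])*(k[i+1]-k[i])
t=np.array(ctrl.read_state()["eef_pos"]);C=np.array([512.2,183.8])
im=ctrl.get_image("wrist");g=cv2.cvtColor(im["img"],cv2.COLOR_RGB2GRAY).astype(float)
print("tcp",t.round(1))
cols=(308,310,331,333)
p0=[];b0=[];s0=[]
A=proj(im,ring(t[0],t[1],20,t[2]-13));pr=A[:,0].min();B=proj(im,ring(t[0],t[1],20,t[2]+35));br=B[:,0].max();S=proj(im,ring(*C,21,135));sr=S[:,0].min()
print("pred rows: bore far",sr.round(1),"skirt far",pr.round(1),"crown near",br.round(1))
for c in cols:
    print(c,"col",[(r,int(g[r,c])) for r in range(int(sr)-4,int(pr)+10)])
    print("   ",[(r,int(g[r,c])) for r in range(int(br)-3,int(br)+9)])
f=lambda Q,s:np.round([Q[s][np.argmin(abs(Q[s][:,1]-c)),0] for c in cols],1)
print("pred bore",f(S,S[:,0]<S[:,0].mean()),"skirt",f(A,A[:,0]<A[:,0].mean()),"crown",f(B,B[:,0]>B[:,0].mean()))
im=ctrl.get_image("scene");a=im["img"].astype(int);sat=a.max(2)-a.min(2)
for r in(196,197,198,199,200): print(r,sat[r,388:400].tolist(),proj(im,[[C[0]+.51*20,C[1]-.86*20,z] for z in(160,170)]).round(1).tolist() if r==196 else "")
E
python3 chk.py
```

```text
clock: 28.1
eef_pos: [509.8, 185.3, 158.3]
tool_rot: [3.142, 0.0, 2.547]
force: [0.2, -0.5, -0.9]
width: 38.7
gripper_force: 60.4
tcp [509.8 185.3 158.3]
pred rows: bore far 205.1 skirt far 208.1 crown near 327.3
308 col [(201, 236), (202, 236), (203, 237), (204, 244), (205, 137), (206, 26), (207, 21), (208, 23), (209, 24), (210, 25), (211, 27), (212, 26), (213, 21), (214, 109), (215, 121), (216, 120), (217, 119)]
    [(324, 103), (325, 115), (326, 115), (327, 109), (328, 250), (329, 245), (330, 77), (331, 87), (332, 88), (333, 90), (334, 88), (335, 89)]
310 col [(201, 238), (202, 237), (203, 240), (204, 177), (205, 69), (206, 15), (207, 22), (208, 23), (209, 24), (210, 26), (211, 25), (212, 20), (213, 34), (214, 113), (215, 121), (216, 121), (217, 120)]
    [(324, 165), (325, 168), (326, 167), (327, 166), (328, 175), (329, 244), (330, 122), (331, 79), (332, 84), (333, 89), (334, 91), (335, 87)]
331 col [(201, 164), (202, 163), (203, 161), (204, 88), (205, 27), (206, 19), (207, 23), (208, 23), (209, 24), (210, 23), (211, 23), (212, 24), (213, 18), (214, 92), (215, 117), (216, 119), (
[... 177 characters left out ...]
2, 163), (203, 164), (204, 163), (205, 89), (206, 26), (207, 24), (208, 26), (209, 24), (210, 24), (211, 21), (212, 22), (213, 22), (214, 42), (215, 109), (216, 120), (217, 117)]
    [(324, 119), (325, 116), (326, 112), (327, 102), (328, 255), (329, 183), (330, 79), (331, 85), (332, 89), (333, 90), (334, 88), (335, 86)]
pred bore [206.9 206.9 206.7 206.7] skirt [209.9 209.9 209.7 209.7] crown [326.2 326.2 326.  326. ]
196 [70, 70, 70, 75, 72, 78, 80, 58, 6, 8, 6, 4] [[199.5, 394.2], [196.2, 394.8]]
197 [68, 68, 68, 72, 73, 73, 74, 43, 5, 4, 9, 6] 
198 [73, 70, 70, 68, 70, 73, 71, 22, 3, 2, 7, 8] 
199 [73, 75, 73, 70, 72, 67, 42, 7, 6, 2, 3, 9] 
200 [76, 73, 77, 77, 61, 25, 8, 7, 2, 2, 2, 10]
```

```bash
python3 -m crank '[[[0.04,0,0,0],[0,0,0,0],[0,0,0,0],[0,0,0,0],[0,0,0,0],[0,0,0,0],[0,0,0,0],[0,0,0,0],[0,0,0,0],[0,0,0,0]]]'
python3 - <<'E'
from h import *
im=ctrl.get_image("wrist");g=cv2.cvtColor(im["img"],cv2.COLOR_RGB2GRAY).astype(int)
t=ctrl.read_state()["eef_pos"]
print("studs pred",proj(im,[[512.2-.836*44+s*.548*44,183.8+.548*44+s*.836*44,145] for s in(-1,1)]).round(1).tolist())
for r in(210,214,218,222,226): print(r,g[r,275:300].tolist(),g[r,345:368].tolist())
for z,rad,c in((135,21,(512.2,183.8)),(t[2]-13,20,t[:2])):
    A=proj(im,ring(c[0],c[1],rad,z));print(z,"cols",A[:,1].min().round(1),A[:,1].max().round(1),"rows",A[:,0].min().round(1),A[:,0].max().round(1))
E
```

```text
clock: 29.03
eef_pos: [508.9, 185.9, 158.3]
tool_rot: [3.142, -0.0, 2.547]
force: [0.1, -0.1, -0.5]
width: 38.6
gripper_force: 60.4
studs pred [[174.2, 239.0], [172.0, 400.6]]
210 [240, 242, 244, 245, 209, 150, 151, 226, 246, 246, 244, 244, 243, 243, 243, 242, 241, 240, 240, 239, 239, 238, 237, 237, 239] [196, 196, 197, 197, 198, 198, 199, 198, 197, 198, 200, 199, 200, 203, 205, 175, 126, 110, 162, 192, 198, 199, 192]
214 [240, 243, 239, 174, 232, 250, 247, 244, 242, 241, 241, 241, 239, 238, 237, 236, 235, 236, 235, 236, 237, 192, 94, 27, 19] [79, 159, 185, 188, 189, 190, 191, 194, 195, 196, 198, 198, 199, 200, 201, 202, 204, 201, 134, 118, 198, 200, 191]
218 [242, 206, 195, 246, 248, 247, 246, 246, 246, 245, 245, 244, 243, 243, 243, 241, 241, 210, 129, 91, 91, 90, 41, 18, 29] [86, 88, 135, 134, 111, 175, 185, 187, 190, 190, 192, 191, 192, 195, 194, 197, 196, 195, 198, 196, 148, 154, 190]
222 [215, 243, 247, 243, 241, 239, 239, 237, 236, 236, 236, 235, 236, 233, 234, 169, 124, 149, 112, 97, 108, 113, 114, 116, 117] [101, 131, 140, 90, 124, 110, 100, 145, 180, 183, 186, 189, 189, 193, 193, 196, 195, 193, 194, 195, 195, 198, 143]
226 [247, 247, 245, 244, 243, 243, 242, 240, 239, 240, 238, 236, 236, 176, 104, 91, 102, 109, 113, 111, 113, 115, 116, 117, 118] [117, 113, 110, 178, 192, 115, 96, 95, 91, 149, 187, 193, 195, 193, 196, 195, 196, 194, 196, 194, 197, 199, 188]
135 cols 286.8 354.5 rows 206.7 268.3
145.2978420821986 cols 286.3 354.9 rows 208.0 270.3
```

The piston and sleeve now share the same axis column (about 321 px), the gap is about 10 mm and the arm is at rest. I hand in.

```bash
python3 -m crank '[[[0,0,0,0],[0,0,0,0],[0,0,0,0]]]' | head -3; python3 -c "
from cell import ctrl
print(ctrl.finish_job())"
```

```text
clock: 29.33
eef_pos: [508.9, 185.9, 158.3]
tool_rot: [3.142, -0.0, 2.547]
the job is handed in; nothing more can be done
None
```

I handed the job in at 29.3 s: the sleeve is fully down on the spigot and released. The small piston is still held, at rest about 10 mm above the sleeve, centred to within about 1 mm, crown up, pin in line with the crankshaft; the hand-in gave no verdict.

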